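# Unlock the clay studio's tool chest and slide it open

### The arm

A 6-joint arm with a two-finger parallel gripper is mounted at the origin on the work surface. World frame = base frame: x ahead of the robot, y to its left, z up, the work surface at z = 0. Lengths are in m, angles in rad, forces in N, time in s.
With the tool pointing down it reaches from about 0.35 to 0.775 m from the base axis. Payload 5.5 kg.
Tool frame: the origin (TCP) lies midway between the tips of the shut fingers; the grasp point (between the pads) lies 19 mm behind it; z points along the fingers, y is the line along which they close (so a half turn about z gives the same grasp; the last joint's range is limited). The gripper opens to 85 mm and grips with 20 to 120 N. Pads are 22 mm wide; open, the fingers measure 114 mm over their backs; the gripper's body (76 mm by 85 mm) begins 54 mm behind the grasp point. The pads swing forward as they close: fully open they stand 13 mm farther back than shut.
Start: joints at [-1.269, 0.313, 0.046, 1.304, 0, 1.431], TCP at [0.246, -0.52, 0.231] pointing down, gripper open.
Joint ranges: [-2.76, 2.76], [-0.86, 1.69], [-1.03, 1.26], [-2.2, 2.34], [-1.47, 1.5], [-3.14, 3.14]. Speed limits (rad/s): [2.57, 2.57, 3.14, 3.14, 3.14, 3.14].

### API

Orientations are given as a unit quaternion [w, x, y, z].
In Python, from workcell import env gives the robot as it stands. The module is installed in compiled form; this text tells all that it offers.
- The arm moves only by the tool carry_out, never from a script. Its argument "series" is a list of rows, each an object with "delta_rot": the turn, a rotation vector about the world's x, y, z normalised to -1 to 1, where 1 is 0.1 rad, a list of three; "travel": the shift along the world's x, y, z normalised to -1 to 1, where 1 is 0.025 m, a list of three; "fingers": the closure, from -1 (fully open) to 1 (shut). In form: [{"delta_rot": [ax, ay, az], "travel": [tx, ty, tz], "fingers": fingers}, ...]. A call has 1 to 5 rows; each row shifts and turns the commanded pose from where the row before left it; what a row does not reach is not made up. A row lasts 1/8 s, in which the tool goes at most 62.5 mm and 10.7 degrees, less where a joint would pass 70% of its speed; a pose out of reach is approached as far as the arm can. A call with a number of a shift or a turn outside -1 to 1 is refused whole. A call with a gripper value outside its range is refused whole. The fingers move at their own pace and stop on an object; "squeeze" is the grip in N (left out, the last holds). Time passes only in rows, so rows that do not move let the fingers close. It gives the time, the measured TCP pose, the force, the opening and the grip force at its end, in the units of the state.
- env.get_state(): the state, without advancing time (a new reading comes with each control period).
- env.read_camera(name): name is "side" or "top"; returns a dict with "color" (420x560x3 uint8, red, green, blue), "fx", "fy", "cx", "cy" (pixels), "world_from_camera" (4x4, takes a point from camera to world coordinates). Camera axes: x right, y up, looking along -z (the intrinsics and any distortion apply to the point x, -y, -z); pixel columns grow to the right and rows downward; lengths in m; the calibration is good to about 2 mm. A picture is of the moment at which its call begins. There is no depth.
- env.hand_in(): hands the job in; it is judged then, once.
The state is a dict: "clock": time; "joint_pos": joint angles; "qvel": joint speeds; "tau": joint torques, N m; "tcp_pos": TCP position; "orientation": TCP orientation; "wrist_force": force on the tool from outside, world axes, zero at the start; "ft_torque": the same for the moment, N m; "finger_gap": finger opening in m; "grip_force": force on a finger pad.
Only numpy, scipy, OpenCV 4.12 (cv2) and the standard library are available. Lean on these libraries where they do the work, as an engineer would, in place of code of your own. Each camera call takes 0.05 s, during which the arm holds its last target. There are 200 camera calls.

### The job

Unlock the sculptor's tool chest and open it: swing the little cover off the keyhole, take the key from the tool stand, push it fully home in the lock and turn it clockwise (seen from above) until it stops, which draws the hidden bolt. Then let go of the key, leave it in the lock, and slide the lid all the way open, pushing on its batten away from the lock. Leave the two other tools in the stand and do not shift anything else on the table.

Things in the scene. Friction and masses are not known exactly. Their poses are not given: they have to be found in the camera images.
- chest: Wooden tool chest, fixed to the table, 170 mm (its x) by 240 mm (its y) by 100 mm high; origin: centre of its underside. At its top (z = 100 mm) the end from y = +45 to +120 mm is a fixed deck with the lock (keyhole at x 0, y +80 mm); the rest is a plywood lid. Yaw within 0.3 rad of the table's axes; it may stand left or right.
- keyhole (a point): Middle of the keyhole, on the deck's top face (100 mm above the table); axes as the chest's. A slot 23 mm along the chest's x by 9 mm along its y through the 18 mm deck; beneath turns the lock's plug with a like slot. Only when the bit is wholly below the deck (collar on the deck) can the key turn; once turned it cannot be lifted out.
- plug (a joint): Turn of the lock's plug in the chest, rad: 0 to 0.05 when locked, its slot in line with the keyhole; grows clockwise seen from above to a stop at 1.35. The bolt clears the lid at about 0.95. The key has some 0.2 rad of play in the plug, so the key itself turns about 1.5 rad to the stop; friction about 0.06 N m.
- cover (a joint): Swing of the steel keyhole cover, rad: 0 over the keyhole, grows clockwise seen from above to a stop at 1.5, free end going to the chest's +y; starts at 0 to 0.25, stays where left (about 1 N at the tab moves it); the key passes from about 0.8. Flat strip 22 mm wide, its top 4 mm above the deck, pivot at chest x +55, y +80 mm, reaching 88 mm from the pivot, towards chest -x at 0.
- cover_tab (a point): Top middle of the upright tab at the cover's free end, 84 mm from the pivot: a plate 20 mm wide across the strip, 8 mm thick along the strip, its top 30 mm above the deck. Push it sideways with the fingers.
- lid (a joint): Travel of the sliding lid, m: 0 shut, grows towards the chest's -y to a stop at 0.11. Held by the bolt (1 or 2 mm of play) until the plug is turned; then slides with about 1.5 N and stays where it is left.
- batten (a point): Top middle of the wooden batten across the lid, 120 mm along the chest's x, 14 mm along its y, standing 22 mm above the lid's top (which is level with the deck's top); it starts 110 mm from the keyhole, towards the chest's -y, and moves with the lid.
- key: Steel key, 92 mm tall, 0.1 kg, upright in one of the stand's holes; origin: middle of its lower tip, z up. Flat bit at the tip 20 (x) by 6 (y) by 16 mm (z); round shank 7.6 mm; collar 28 mm across from z 38 to 44 mm, rests on the stand, and on the deck when fully in; neck; flat bow 46 (x) by 10 mm (y), z 66 to 92 mm, a dark spot on each face, in the bit's plane. Either way round fits the lock.
- key_collar (a point): On the key's axis, at the collar's underside (38 mm above the tip).
- key_bow (a point): Centre of the key's bow, 79 mm above the tip: grip here, fingers closing along the key's y on its 10 mm thickness.
- stand: Wooden tool stand, fixed, 165 mm (x) by 46 mm (y) by 60 mm high, origin: centre of its underside; three slots 45 mm deep in its top at x -55, 0, +55 mm, each 23 mm along x by 9 mm along y; the key and the two tools stand in them in any order.
- loop_tool: Wire-loop clay tool in the stand, round handle 16 mm, 106 mm tall from its tip (origin); leave it.
- modelling_tool: Round wooden modelling tool in the stand, pointed top, 104 mm tall from its tip (origin); leave it.
- maquette: Small clay figure, 52 mm across, 70 mm tall, between the stand and the chest; leave it. Origin: centre of its underside.
- clay_lump: Lump of clay, 72 mm across, 48 mm tall, between stand and chest, farther away; leave it. Origin: centre of its underside.
- slip_jar: Glass jar 56 mm across, 95 mm tall, beside the stand; leave it. Origin: centre of its underside.
- cup: Biscuit-fired cup, 60 mm across, 75 mm tall, on the stand's other side; leave it. Origin: centre of its underside.
- test_cone: Terracotta cone on a foot 68 mm across, 85 mm tall, behind the chest (its +x side); leave it. Origin: centre of its underside.
Mind the look-alikes: they are no part of the job. There is more than one size of the key; the job needs the middle-sized.

How it is judged:
On the way, in this order (a step that is already met when the one before it is completed fails the run):
1. the key is fully home in the lock, its collar on the deck, not yet turned (z of key_collar in the frame of keyhole between -0.006 and 0.004 m and horizontal distance between key_collar and keyhole below 0.006 m and angle between key's own z axis and vertical below 0.12 rad and value of joint plug below 0.6 rad), for 0.1 s.
2. the key, fully home, has turned the lock to its stop and drawn the bolt (z of key_collar in the frame of keyhole between -0.006 and 0.004 m and horizontal distance between key_collar and keyhole below 0.006 m and angle between key's own z axis and vertical below 0.12 rad and value of joint plug above 1.05 rad), for 0.2 s.
At the end, for the whole second after the job is handed in: The key stands upright in the lock, its collar within 4 mm of the deck and 6 mm of the keyhole's middle; the plug is turned more than 1.05 rad; the lid is open more than 98 of its 110 mm; all at rest (all of step 2 and value of joint lid above 0.098 m and velocity of joint lid between -0.01 and 0.01 m/s and linear speed of key below 0.02 m/s); the robot touches nothing.
It fails at once if something else on the table is shifted more than 25 mm (distance of any of maquette, clay_lump, slip_jar, cup, test_cone from where it was at the start of the episode above 0.025 m).
It fails at once if one of the two other tools is taken out of the stand or shifted more than 20 mm (distance of any of loop_tool, modelling_tool from where it was at the start of the episode above 0.02 m).
It also fails if it takes over 64 s, if anything falls off the work surface, if the arm or the gripper's body presses on something with over 40 N, if the wrist force passes 120 N, or if a joint passes its speed limit or range.

## Working session

There is one attempt and no reset: what is moved stays moved. The work goes in short steps, Python scripts to look and compute and a tool call to move; the robot and the scene stay as the last step left them, time stands still between calls to the robot, and variables do not carry over. Pictures are saved under pics/ and viewed, at most 10 in all, crops included, and the job is handed in when it is done.

Besides the shell and the picture viewer there is one more tool, called after "Request:" as name(argument=value, ...) on one line, values as JSON. carry_out: Moves the arm, as the interface text tells. Its arguments: {"type":"object","properties":{"series":{"type":"array","items":{"type":"object","properties":{"delta_rot":{"type":"array","items":{"type":"number"}},"travel":{"type":"array","items":{"type":"number"}},"fingers":{"type":"number"}}}},"squeeze":{"type":"number"}},"required":["series"]}

```bash
mkdir -p pics
cat > h.py <<'E'
from workcell import env
import numpy as np, cv2
def save(cam,name,crop=None,scale=1):
    c=env.read_camera(cam); im=c["color"][:,:,::-1]
    if crop: x0,y0,x1,y1=crop; im=im[y0:y1,x0:x1]
    im=cv2.resize(im,None,fx=scale,fy=scale,interpolation=cv2.INTER_CUBIC)
    cv2.imwrite("pics/"+name,im); return c
def ray(c,u,v):
    T=np.array(c["world_from_camera"]); d=np.array([(u-c["cx"])/c["fx"],-(v-c["cy"])/c["fy"],-1])
    return T[:3,3],T[:3,:3]@d
def onz(c,u,v,z):
    o,d=ray(c,u,v); return o+d*(z-o[2])/d[2]
def proj(c,p):
    T=np.linalg.inv(np.array(c["world_from_camera"])); q=T[:3,:3]@np.array(p)+T[:3,3]
    return c["cx"]+c["fx"]*q[0]/-q[2], c["cy"]-c["fy"]*q[1]/-q[2]
E
python3 - <<'E'
from h import *
np.set_printoptions(precision=4,suppress=True)
for n in("top","side"):
    c=save(n,n+"0.png",scale=1.42); print({k:v for k,v in c.items() if k!="color"})
print(env.get_state())
E
```

```text
{'fx': 457.84796041774155, 'fy': 457.84796041774155, 'cx': 277.90052597079733, 'cy': 205.98152294921655, 'world_from_camera': array([[ 0.0261,  0.9933, -0.1125,  0.4227],
       [-0.9992,  0.0294,  0.0277,  0.0461],
       [ 0.0308,  0.1116,  0.9933,  1.3196],
       [ 0.    ,  0.    ,  0.    ,  1.    ]])}
{'fx': 451.9825614350571, 'fy': 451.9825614350571, 'cx': 279.60826089073987, 'cy': 206.56282636299494, 'world_from_camera': array([[-0.6753,  0.5531, -0.4879,  0.0797],
       [-0.7376, -0.5056,  0.4476,  0.4875],
       [ 0.0009,  0.6621,  0.7494,  0.8713],
       [ 0.    ,  0.    ,  0.    ,  1.    ]])}
{'clock': 0.1, 'joint_pos': array([-1.2686,  0.3139,  0.0451,  1.3036, -0.    ,  1.4312]), 'qvel': array([ 0.0005, -0.0005,  0.0027,  0.0017,  0.0008,  0.0006]), 'tau': array([  0.0034, -48.1726,  29.9244,   0.0127,  -0.0001,   0.    ]), 'tcp_pos': array([ 0.2457, -0.5194,  0.2305]), 'orientation': array([-0.0008,  0.9757,  0.2191, -0.0001]), 'wrist_force': array([-1.3179, -0.643 ,  0.0431]), 'ft_torque': array([-0.01  , -0.0239, -0.0614]), 'grip_force': 0.0, 'finger_gap': 0.08568162680659129}
```

View pics/top0.png

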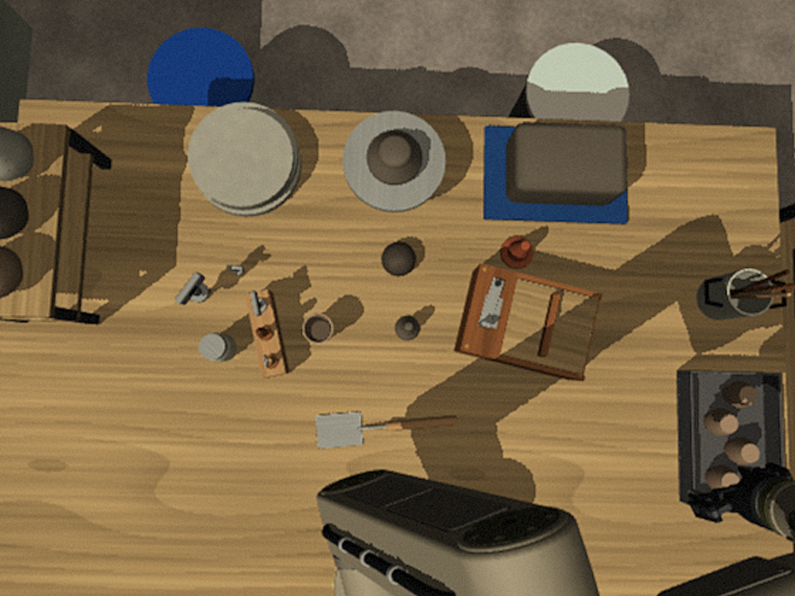

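View pics/side0.png

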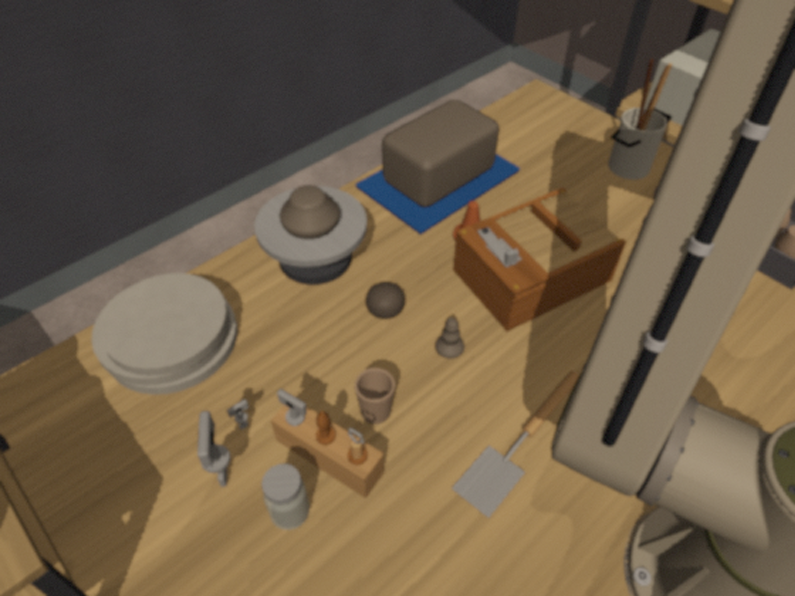

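Top view: the stand is at (268,333) and the chest at (530,320), with its deck and cover on the left and the lid to the right. Key candidates are the large loose key (190,288), the small loose key (236,268) and the middle-sized one upright in the stand's far slot (258,303). I choose the one in the stand. Next, close crops.

Run:
```python
from h import *
c=env.read_camera("top")["color"][:,:,::-1]; s=env.read_camera("side")["color"][:,:,::-1]
f=lambda im,x,y,w,h,k:cv2.resize(im[y:y+h,x:x+w],None,fx=k,fy=k,interpolation=cv2.INTER_CUBIC)
cv2.imwrite("pics/a.png",np.hstack([f(c,165,195,50,75,8),f(s,185,260,50,75,8)]))
cv2.imwrite("pics/b.png",f(c,315,175,114,100,7)[:600])
```

```text
(no output)
```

View pics/a.png

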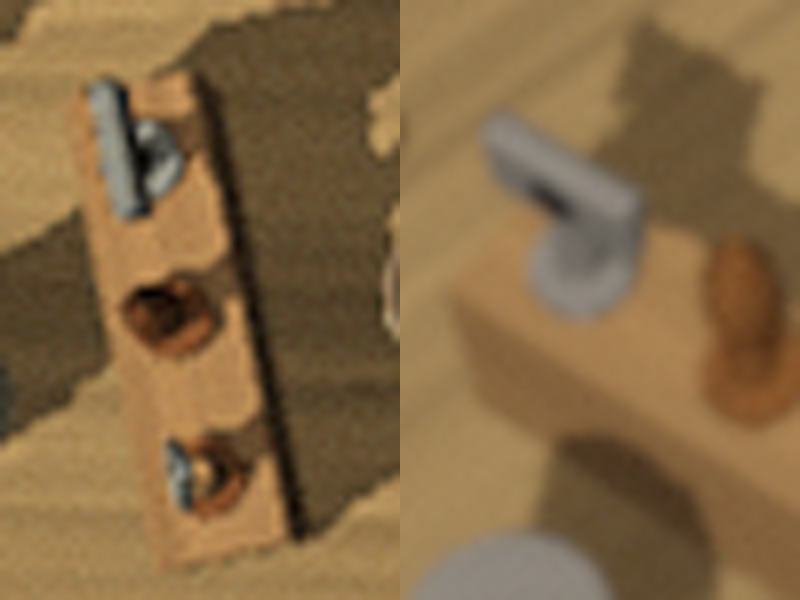

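View pics/b.png

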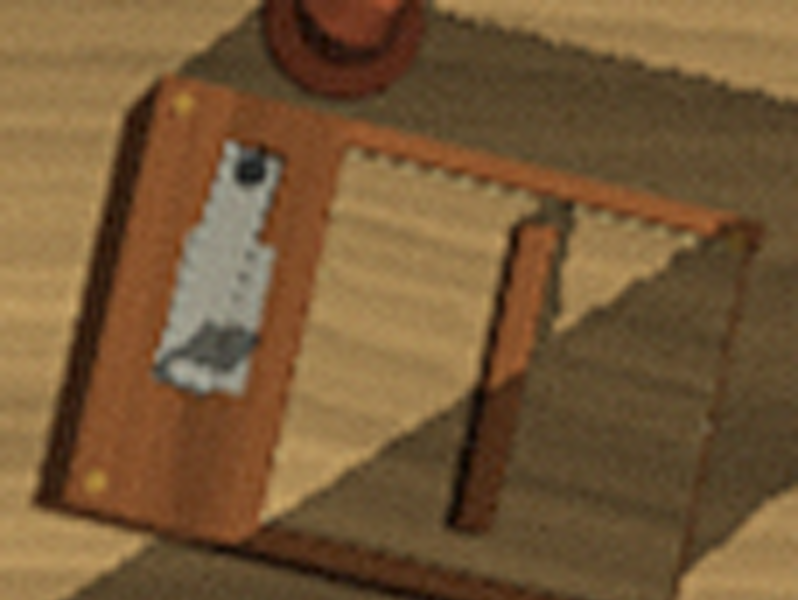

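Run:
```python
from h import *
from scipy.optimize import least_squares
np.set_printoptions(precision=4,suppress=True)
c=env.read_camera("top"); s=env.read_camera("side")
P=lambda x,y:(315+x/7,175+y/7); Q=lambda x,y:(165+x/8,195+y/8)
obs=[(P(165,78),(.085,.12,.1)),(P(760,225),(.085,-.12,.1)),(P(62,503),(-.085,.12,.1)),(P(258,545),(-.085,.045,.1)),(P(250,167),(.055,.08,.106))]
def r(p):
    R=np.array([[np.cos(p[2]),-np.sin(p[2])],[np.sin(p[2]),np.cos(p[2])]]); o=[]
    for uv,b in obs: o+=list(np.array(proj(c,[*(R@b[:2]+p[:2]),b[2]]))-uv)
    return o
f=least_squares(r,[.55,-.1,0]); p=f.x; print("chest",p,np.array(f.fun).reshape(-1,2))
R=np.array([[np.cos(p[2]),-np.sin(p[2])],[np.sin(p[2]),np.cos(p[2])]])
W=lambda x,y:R@[x,y]+p[:2]
print("keyhole",W(0,.08),"pivot",W(.055,.08),"batten",W(0,-.03))
# cover end: centre bottom of strip end (z .104)
for q in[(158,378),(245,395)]: print("strip end corner",R.T@(onz(c,*P(*q),.104)[:2]-p[:2]))
for q in[(225,140),(287,155)]: print("strip pivot corner",R.T@(onz(c,*P(*q),.104)[:2]-p[:2]))
for q in[(185,350),(228,322),(258,340),(225,370)]: print("tab",R.T@(onz(c,*P(*q),.13)[:2]-p[:2]))
for q in[(515,225),(558,225),(490,530),(447,520)]: print("batten",R.T@(onz(c,*P(*q),.122)[:2]-p[:2]))
a=onz(c,*Q(107,82),.114);b=onz(c,*Q(132,215),.114); print("bow",a,b,(a+b)/2,np.hypot(*(a-b)[:2]),np.arctan2(*(a-b)[[1,0]]))
# from side: bow top ends crop
S=lambda x,y:(185+(x-400)/8,260+y/8)
a=onz(s,*S(500,118),.114);b=onz(s,*S(632,195),.114); print("bow side",a,b,(a+b)/2,np.hypot(*(a-b)[:2]),np.arctan2(*(b-a)[[1,0]]))
print("collar top", onz(c,*Q(158,160),.066),onz(s,*S(585,262),.066))
t=[onz(c,*Q(*q),.06) for q in[(75,105),(190,72),(295,540),(160,567)]]; t=np.array(t)[:,:2];print("stand",t,t.mean(0))
d=t[1]+t[0]-t[2]-t[3]; print(np.arctan2(d[1],d[0]), t.mean(0)+.055*d/np.hypot(*d))
for n,q,z in[("jar",(217,345),.095),("cup",(318,328),.075),("maq",(408,326),.07),("lump",(400,258),.048),("cone",(517,245),.085)]: print(n,onz(c,q[0]/1.42,q[1]/1.42,z))
```

```text
chest [ 0.5128 -0.249  -0.215 ] [[-0.2716 -0.6701]
 [ 0.7047 -0.3298]
 [ 0.1826 -0.1803]
 [-0.5023  0.5873]
 [-0.1016  0.5623]]
keyhole [ 0.5299 -0.1709] pivot [ 0.5836 -0.1826] batten [ 0.5064 -0.2783]
strip end corner [-0.0308  0.096 ]
strip end corner [-0.0291  0.0622]
strip pivot corner [0.0648 0.0915]
strip pivot corner [0.0649 0.0669]
tab [-0.0207  0.0922]
tab [-0.0066  0.0789]
tab [-0.0104  0.0664]
tab [-0.0244  0.076 ]
batten [ 0.0567 -0.0203]
batten [ 0.0607 -0.0362]
batten [-0.058  -0.0356]
batten [-0.0583 -0.019 ]
bow [0.5534 0.2747 0.114 ] [0.5098 0.2643 0.114 ] [0.5316 0.2695 0.114 ] 0.04482568809593318 0.2329847477824871
bow side [0.5497 0.2759 0.114 ] [0.5101 0.2652 0.114 ] [0.5299 0.2705 0.114 ] 0.04103111973255727 -2.8771611485807487
collar top [0.5323 0.2651 0.066 ] [0.5296 0.2718 0.066 ]
stand [[0.551  0.2954]
 [0.5635 0.2567]
 [0.4047 0.2136]
 [0.3944 0.2588]] [0.4784 0.2561]
0.247761588179762 [0.5317 0.2696]
jar [0.4531 0.3404 0.095 ]
cup [0.4911 0.1559 0.075 ]
maq [ 0.5    -0.0162  0.07  ]
lump [0.6357 0.0018 0.048 ]
cone [ 0.6621 -0.2232  0.085 ]
```

View a.png shows the key's bow, crop ends (107,82) and (132,215), in the stand's far slot, so the choice is confirmed. View b.png shows the deck, the pivot at (250,167), the tab end near (205,375) and the batten around (505,375). The chest yaw is about -0.215. Next I go to the cover with the fingers shut.

Request:
carry_out(series=[{"delta_rot":[0,0,0.7],"travel":[0.75,0.91,0],"fingers":1},{"delta_rot":[0,0,0.7],"travel":[0.75,0.91,0],"fingers":1},{"delta_rot":[0,0,0.7],"travel":[0.75,0.91,0],"fingers":1},{"delta_rot":[0,0,0.7],"travel":[0.75,0.91,0],"fingers":1},{"delta_rot":[0,0,0.7],"travel":[0.75,0.91,0],"fingers":1}], squeeze=40)

```text
clock: 0.92
tcp_pos: [0.3401, -0.4053, 0.2313]
orientation: [0.0, 0.922, 0.387, 0.0]
wrist_force: [0.2, 0.2, 0.3]
finger_gap: 0.0001
grip_force: 0.0
```

Request:
carry_out(series=[{"delta_rot":[0,0,0.7],"travel":[0.75,0.91,0],"fingers":1},{"delta_rot":[0,0,0.7],"travel":[0.75,0.91,0],"fingers":1},{"delta_rot":[0,0,0.7],"travel":[0.75,0.91,0],"fingers":1},{"delta_rot":[0,0,0.7],"travel":[0.75,0.91,0],"fingers":1},{"delta_rot":[0,0,0.7],"travel":[0.75,0.91,0],"fingers":1}])

```text
clock: 1.55
tcp_pos: [0.4339, -0.2916, 0.2314]
orientation: [0.0, 0.841, 0.541, 0.0]
wrist_force: [0.2, -0.0, -0.1]
finger_gap: -0.0002
grip_force: 0.0
```

Request:
carry_out(series=[{"delta_rot":[0,0,0.7],"travel":[0.75,0.91,0],"fingers":1},{"delta_rot":[0,0,0.7],"travel":[0.75,0.91,0],"fingers":1},{"delta_rot":[0,0,0.7],"travel":[0.75,0.91,0],"fingers":1},{"delta_rot":[0,0,0],"travel":[0,0,-1],"fingers":1},{"delta_rot":[0,0,0],"travel":[0,0,-1],"fingers":1}])

```text
clock: 2.17
tcp_pos: [0.4902, -0.2237, 0.181]
orientation: [0.001, 0.78, 0.626, 0.0]
wrist_force: [-0.3, 0.7, 0.5]
finger_gap: 0.0002
grip_force: 0.0
```

Run:
```python
from h import *
np.set_printoptions(precision=4,suppress=True)
s=env.get_state(); print(s["clock"],s["tcp_pos"],s["orientation"],s["finger_gap"],s["wrist_force"],s["joint_pos"])
c=env.read_camera("top")["color"][:,:,::-1]; d=env.read_camera("side")["color"][:,:,::-1]
f=lambda im,x,y,w,h,k:cv2.resize(im[y:y+h,x:x+w],None,fx=k,fy=k,interpolation=cv2.INTER_CUBIC)
cv2.imwrite("pics/c.png",np.hstack([f(c,315,175,100,100,4),f(d,310,130,100,100,4)]))
# plan
p=np.array([.5128,-.249]);t=-.215;R=np.array([[np.cos(t),-np.sin(t)],[np.sin(t),np.cos(t)]])
prev=s["tcp_pos"][:2]
for th in [-.2,-.1]+list(np.arange(0,1.41,.1)):
    e=np.array([-np.cos(th),np.sin(th)]);tt=np.array([np.sin(th),np.cos(th)])
    w=p+R@(np.array([.055,.08])+.082*e-.021*tt); print(round(th,2),w,(w-prev)/.025); prev=w
```

```text
2.175 [ 0.4902 -0.2237  0.181 ] [0.0005 0.7798 0.6261 0.0002] 0.0001540672392583749 [-0.3152  0.663   0.4922] [-0.5771  0.2626 -0.1474  1.1597 -0.      1.2114]
-0.2 [ 0.5013 -0.2023] [0.4455 0.8535]
-0.1 [ 0.4997 -0.194 ] [-0.0625  0.3326]
0.0 [ 0.499  -0.1856] [-0.029   0.3372]
0.1 [ 0.4991 -0.1771] [0.0048 0.3384]
0.2 [ 0.5001 -0.1687] [0.0386 0.3362]
0.3 [ 0.5019 -0.1605] [0.072  0.3307]
0.4 [ 0.5045 -0.1524] [0.1046 0.3219]
0.5 [ 0.5079 -0.1447] [0.1362 0.3098]
0.6 [ 0.5121 -0.1373] [0.1665 0.2947]
0.7 [ 0.517  -0.1304] [0.1951 0.2766]
0.8 [ 0.5225 -0.124 ] [0.2217 0.2557]
0.9 [ 0.5287 -0.1182] [0.2461 0.2323]
1.0 [ 0.5354 -0.113 ] [0.2681 0.2066]
1.1 [ 0.5425 -0.1086] [0.2874 0.1788]
1.2 [ 0.5501 -0.1048] [0.3038 0.1492]
1.3 [ 0.5581 -0.1019] [0.3172 0.1181]
1.4 [ 0.5662 -0.0997] [0.3274 0.0859]
```

View pics/c.png

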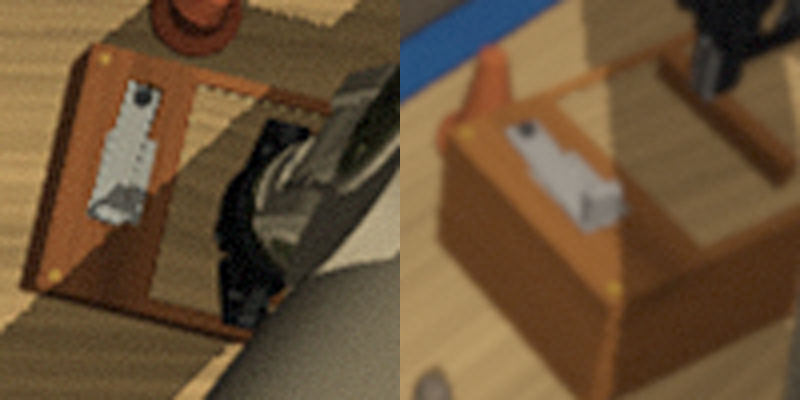

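The tab stands upright at crop (600,200) in the side view and the cover is near 0. The fingers are clear behind it, so I descend and sweep.

Request:
carry_out(series=[{"delta_rot":[0,0,0],"travel":[0,0,-1],"fingers":1},{"delta_rot":[0,0,0],"travel":[0,0,-1],"fingers":1},{"delta_rot":[0,0,0],"travel":[0,0,-0.76],"fingers":1},{"delta_rot":[0,0,0],"travel":[0.18,0.76,0],"fingers":1},{"delta_rot":[0,0,0],"travel":[0.17,0.76,0],"fingers":1}])

```text
clock: 2.9
tcp_pos: [0.4991, -0.1853, 0.1135]
orientation: [0.001, 0.78, 0.625, 0.0]
wrist_force: [0.3, -0.3, 0.2]
finger_gap: 0.0001
grip_force: 0.0
```

Request:
carry_out(series=[{"delta_rot":[0,0,-1],"travel":[0,0.34,0],"fingers":1},{"delta_rot":[0,0,-1],"travel":[0.04,0.34,0],"fingers":1},{"delta_rot":[0,0,-1],"travel":[0.07,0.33,0],"fingers":1},{"delta_rot":[0,0,-1],"travel":[0.1,0.32,0],"fingers":1},{"delta_rot":[0,0,-1],"travel":[0.14,0.31,0],"fingers":1}])

```text
clock: 3.52
tcp_pos: [0.508, -0.144, 0.1139]
orientation: [0.001, 0.911, 0.412, 0.001]
wrist_force: [0.9, -0.8, 0.3]
finger_gap: -0.0001
grip_force: 0.4
```

Request:
carry_out(series=[{"delta_rot":[0,0,-1],"travel":[0.17,0.29,0],"fingers":1},{"delta_rot":[0,0,-1],"travel":[0.2,0.28,0],"fingers":1},{"delta_rot":[0,0,-1],"travel":[0.22,0.26,0],"fingers":1},{"delta_rot":[0,0,-1],"travel":[0.25,0.23,0],"fingers":1},{"delta_rot":[0,0,-1],"travel":[0.27,0.21,0],"fingers":1}])

```text
clock: 4.15
tcp_pos: [0.5357, -0.112, 0.1139]
orientation: [0.001, 0.985, 0.174, 0.001]
wrist_force: [-0.4, -1.6, 0.7]
finger_gap: 0.0
grip_force: 0.4
```

Request:
carry_out(series=[{"delta_rot":[0,0,-1],"travel":[0.29,0.18,0],"fingers":1},{"delta_rot":[0,0,-1],"travel":[0.3,0.15,0],"fingers":1},{"delta_rot":[0,0,-1],"travel":[0.32,0.12,0],"fingers":1},{"delta_rot":[0,0,0],"travel":[0,0,0],"fingers":1}])

```text
clock: 4.65
tcp_pos: [0.5587, -0.1009, 0.1136]
orientation: [0.0, 1.0, 0.027, 0.001]
wrist_force: [0.8, 0.3, 0.0]
finger_gap: -0.0002
grip_force: 0.0
```

Tab swept to about 1.3 rad. Next I lift, and travel to the key while turning to ψ = 3.38.

Request:
carry_out(series=[{"delta_rot":[0,0,0],"travel":[0,0,1],"fingers":1},{"delta_rot":[0,0,1],"travel":[0,0,1],"fingers":1},{"delta_rot":[0,0,1],"travel":[0,0,1],"fingers":1},{"delta_rot":[0,0,1],"travel":[0,0,1],"fingers":0},{"delta_rot":[0,0,1],"travel":[0,0,0],"fingers":-1}])

```text
clock: 5.28
tcp_pos: [0.5589, -0.1019, 0.2157]
orientation: [0.001, 0.974, 0.227, 0.002]
wrist_force: [0.3, -0.8, -0.5]
finger_gap: 0.0357
grip_force: 0.0
```

Request:
carry_out(series=[{"delta_rot":[0,0,1],"travel":[-0.04,0.5,0],"fingers":-1},{"delta_rot":[0,0,1],"travel":[-0.04,0.5,0],"fingers":-1},{"delta_rot":[0,0,1],"travel":[-0.04,0.5,0],"fingers":-1},{"delta_rot":[0,0,1],"travel":[-0.04,0.5,0],"fingers":-1},{"delta_rot":[0,0,1],"travel":[-0.04,0.5,0],"fingers":-1}])

```text
clock: 5.9
tcp_pos: [0.5524, -0.0386, 0.2132]
orientation: [0.0, 0.888, 0.461, 0.0]
wrist_force: [0.3, -0.7, -0.4]
finger_gap: 0.0854
grip_force: 0.0
```

Request:
carry_out(series=[{"delta_rot":[0,0,1],"travel":[-0.04,0.5,0],"fingers":-1},{"delta_rot":[0,0,1],"travel":[-0.04,0.5,0],"fingers":-1},{"delta_rot":[0,0,1],"travel":[-0.04,0.5,0],"fingers":-1},{"delta_rot":[0,0,1],"travel":[-0.04,0.5,0],"fingers":-1},{"delta_rot":[0,0,1],"travel":[-0.04,0.5,0],"fingers":-1}])

```text
clock: 6.52
tcp_pos: [0.5474, 0.0239, 0.2132]
orientation: [0.0, 0.746, 0.666, 0.0]
wrist_force: [0.2, 0.6, -0.2]
finger_gap: 0.0855
grip_force: 0.0
```

Request:
carry_out(series=[{"delta_rot":[0,0,1],"travel":[-0.04,0.5,0],"fingers":-1},{"delta_rot":[0,0,1],"travel":[-0.04,0.5,0],"fingers":-1},{"delta_rot":[0,0,1],"travel":[-0.04,0.5,0],"fingers":-1},{"delta_rot":[0,0,1],"travel":[-0.04,0.5,0],"fingers":-1},{"delta_rot":[0,0,1],"travel":[-0.04,0.5,0],"fingers":-1}])

```text
clock: 7.15
tcp_pos: [0.5423, 0.0863, 0.2132]
orientation: [0.0, 0.558, 0.83, 0.0]
wrist_force: [0.2, 0.4, 0.4]
finger_gap: 0.0859
grip_force: 0.0
```

Request:
carry_out(series=[{"delta_rot":[0,0,1],"travel":[-0.04,0.5,0],"fingers":-1},{"delta_rot":[0,0,1],"travel":[-0.04,0.5,0],"fingers":-1},{"delta_rot":[0,0,1],"travel":[-0.04,0.5,0],"fingers":-1},{"delta_rot":[0,0,1],"travel":[-0.04,0.5,0],"fingers":-1},{"delta_rot":[0,0,1],"travel":[-0.04,0.5,0],"fingers":-1}])

```text
clock: 7.78
tcp_pos: [0.5373, 0.1488, 0.2132]
orientation: [0.0, 0.335, 0.942, 0.0]
wrist_force: [-0.1, -1.4, -0.5]
finger_gap: 0.0854
grip_force: 0.0
```

Request:
carry_out(series=[{"delta_rot":[0,0,1],"travel":[-0.04,0.5,0],"fingers":-1},{"delta_rot":[0,0,1],"travel":[-0.04,0.5,0],"fingers":-1},{"delta_rot":[0,0,1],"travel":[-0.04,0.5,0],"fingers":-1},{"delta_rot":[0,0,1],"travel":[-0.04,0.5,0],"fingers":-1},{"delta_rot":[0,0,1],"travel":[-0.04,0.5,0],"fingers":-1}])

```text
clock: 8.4
tcp_pos: [0.5322, 0.2113, 0.2132]
orientation: [0.0, 0.092, 0.996, 0.0]
wrist_force: [-0.1, -0.7, -0.1]
finger_gap: 0.0854
grip_force: 0.0
```

Request:
carry_out(series=[{"delta_rot":[0,0,1],"travel":[-0.04,0.5,0],"fingers":-1},{"delta_rot":[0,0,1],"travel":[-0.04,0.5,0],"fingers":-1},{"delta_rot":[0,0,1],"travel":[-0.04,0.5,0],"fingers":-1},{"delta_rot":[0,0,1],"travel":[-0.04,0.3,0],"fingers":-1},{"delta_rot":[0,0,0.1],"travel":[0,0,0],"fingers":-1}])

```text
clock: 9.02
tcp_pos: [0.5281, 0.2562, 0.213]
orientation: [0.0, -0.111, 0.994, 0.0]
wrist_force: [0.7, -0.9, 0.6]
finger_gap: 0.0851
grip_force: 0.0
```

Run:
```python
from h import *
np.set_printoptions(precision=4,suppress=True)
s=env.get_state(); q=s["orientation"];print(s["clock"],s["tcp_pos"],2*np.arctan2(q[2],q[1]),q,s["finger_gap"],s["joint_pos"])
c=env.read_camera("top")["color"][:,:,::-1]; d=env.read_camera("side")["color"][:,:,::-1]
f=lambda im,x,y,w,h,k:cv2.resize(im[y:y+h,x:x+w],None,fx=k,fy=k,interpolation=cv2.INTER_CUBIC)
cv2.imwrite("pics/d.png",np.hstack([f(c,315,175,66,100,6),f(d,170,220,66,100,6)]))
```

```text
9.025 [0.5281 0.2562 0.213 ] 3.3641566055917895 [ 0.0004 -0.1111  0.9938  0.0001] 0.08512068912987336 [0.3149 0.3414 0.0409 1.2695 0.0001 0.0923]
```

View pics/d.png

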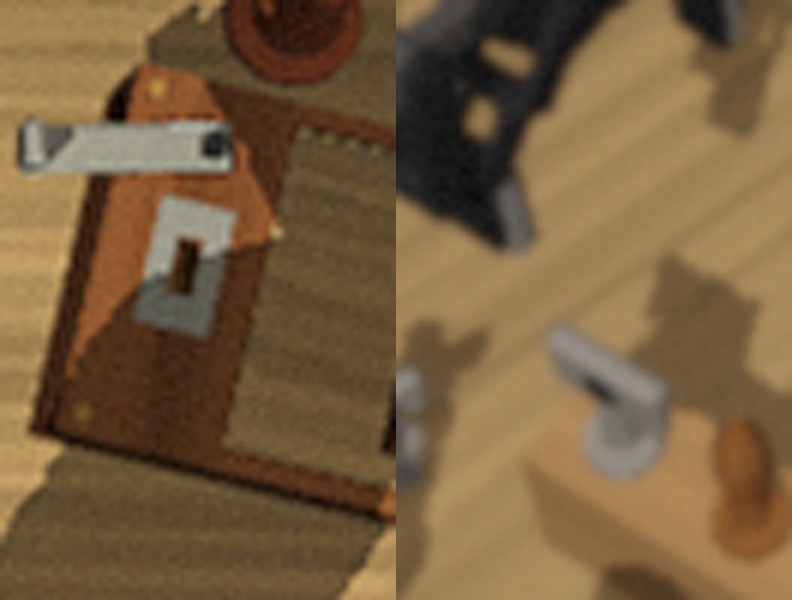

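The cover is off: keyhole slot at crop (185,266), plate corners (162,195) to (210,338), strip swung to the left. The gripper is above and to the left of the key, so I centre it and descend.

Request:
carry_out(series=[{"delta_rot":[0,0,0.12],"travel":[0.12,0.55,-0.5],"fingers":-1},{"delta_rot":[0,0,0],"travel":[0,0,-1],"fingers":-1},{"delta_rot":[0,0,0],"travel":[0,0,-1],"fingers":-1},{"delta_rot":[0,0,0],"travel":[0,0,-1],"fingers":-1},{"delta_rot":[0,0,0],"travel":[0,0,-1],"fingers":-1}])

```text
clock: 9.75
tcp_pos: [0.5314, 0.2695, 0.098]
orientation: [-0.0, -0.116, 0.993, 0.0]
wrist_force: [0.0, 0.1, 0.1]
finger_gap: 0.0855
grip_force: 0.0
```

Request:
carry_out(series=[{"delta_rot":[0,0,0],"travel":[0,0,-0.74],"fingers":-0.5},{"delta_rot":[0,0,0],"travel":[0,0,0],"fingers":0.2},{"delta_rot":[0,0,0],"travel":[0,0,0],"fingers":0.6},{"delta_rot":[0,0,0],"travel":[0,0,0],"fingers":1},{"delta_rot":[0,0,0],"travel":[0,0,0],"fingers":1}], squeeze=60)

```text
clock: 10.38
tcp_pos: [0.5322, 0.2702, 0.0824]
orientation: [0.001, -0.116, 0.993, 0.001]
wrist_force: [-0.4, 3.8, 0.7]
finger_gap: 0.0093
grip_force: 61.3
```

Run:
```python
from h import *
np.set_printoptions(precision=4,suppress=True)
s=env.get_state(); q=s["orientation"];print(s["clock"],s["tcp_pos"],2*np.arctan2(q[2],q[1]),s["finger_gap"],s["grip_force"],s["wrist_force"],s["ft_torque"])
c=env.read_camera("top")
for x,y in[(185.5,266.5),(162,195),(237,212),(210,338),(135,322)]: print(onz(c,315+x/6,175+y/6,.1))
d=env.read_camera("side")["color"][:,:,::-1]; c=c["color"][:,:,::-1]
f=lambda im,x,y,w,h,k:cv2.resize(im[y:y+h,x:x+w],None,fx=k,fy=k,interpolation=cv2.INTER_CUBIC)
cv2.imwrite("pics/e.png",np.hstack([f(c,155,185,66,100,6),f(d,170,220,66,100,6)]))
```

```text
10.375 [0.5322 0.2702 0.0824] 3.3742542836522498 0.009285457155656702 61.28935843706131 [-0.4023  3.7911  0.6885] [ 0.7999  0.1006 -0.0186]
[ 0.5299 -0.1715  0.1   ]
[ 0.5618 -0.1606  0.1   ]
[ 0.5551 -0.1945  0.1   ]
[ 0.4982 -0.1828  0.1   ]
[ 0.5044 -0.1491  0.1   ]
```

View pics/e.png

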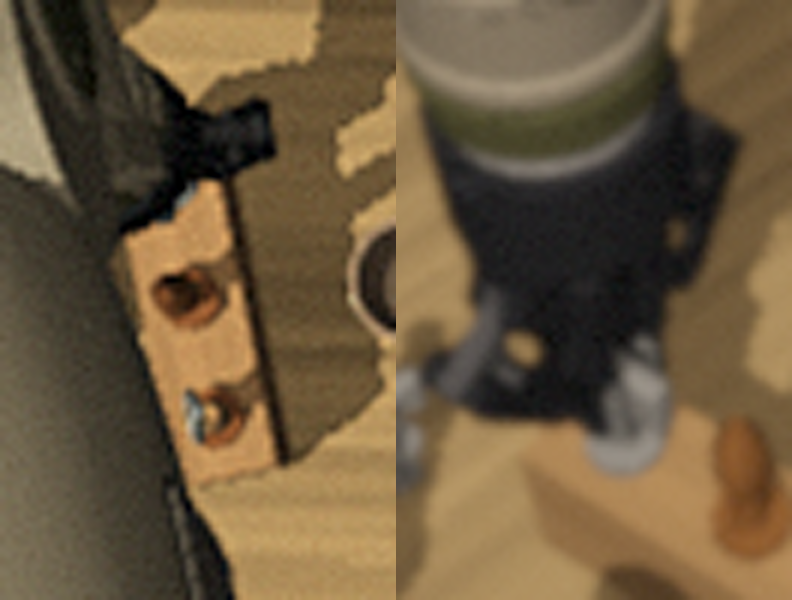

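Key gripped (gap 9.3 mm, 61 N). I lift it straight out and carry it to above the keyhole.

Request:
carry_out(series=[{"delta_rot":[0,0,0],"travel":[0,0,0.4],"fingers":1},{"delta_rot":[0,0,0],"travel":[0,0,0.8],"fingers":1},{"delta_rot":[0,0,0],"travel":[0,0,1],"fingers":1},{"delta_rot":[0,0,0],"travel":[0,0,1],"fingers":1},{"delta_rot":[0,0,0],"travel":[0,0,1],"fingers":1}])

```text
clock: 11.1
tcp_pos: [0.5314, 0.2681, 0.1876]
orientation: [-0.0, -0.116, 0.993, -0.001]
wrist_force: [-0.2, -0.5, -2.0]
finger_gap: 0.0088
grip_force: 61.0
```

Request:
carry_out(series=[{"delta_rot":[0,0,0],"travel":[0,0,1],"fingers":1},{"delta_rot":[0,0,-0.22],"travel":[0,-0.88,0],"fingers":1},{"delta_rot":[0,0,-0.22],"travel":[0,-0.88,0],"fingers":1},{"delta_rot":[0,0,-0.22],"travel":[0,-0.88,0],"fingers":1},{"delta_rot":[0,0,-0.22],"travel":[0,-0.88,0],"fingers":1}])

```text
clock: 11.72
tcp_pos: [0.5305, 0.1784, 0.2098]
orientation: [-0.001, -0.071, 0.998, -0.001]
wrist_force: [0.3, 0.3, 0.2]
finger_gap: 0.0091
grip_force: 60.9
```

Request:
carry_out(series=[{"delta_rot":[0,0,-0.22],"travel":[0,-0.88,0],"fingers":1},{"delta_rot":[0,0,-0.22],"travel":[0,-0.88,0],"fingers":1},{"delta_rot":[0,0,-0.22],"travel":[0,-0.88,0],"fingers":1},{"delta_rot":[0,0,-0.22],"travel":[0,-0.88,0],"fingers":1},{"delta_rot":[0,0,-0.22],"travel":[0,-0.88,0],"fingers":1}])

```text
clock: 12.35
tcp_pos: [0.5301, 0.0687, 0.2099]
orientation: [-0.002, -0.016, 1.0, -0.0]
wrist_force: [0.7, -0.4, -0.1]
finger_gap: 0.009
grip_force: 60.9
```

Request:
carry_out(series=[{"delta_rot":[0,0,-0.22],"travel":[0,-0.88,0],"fingers":1},{"delta_rot":[0,0,-0.22],"travel":[0,-0.88,0],"fingers":1},{"delta_rot":[0,0,-0.22],"travel":[0,-0.88,0],"fingers":1},{"delta_rot":[0,0,-0.22],"travel":[0,-0.88,0],"fingers":1},{"delta_rot":[0,0,-0.22],"travel":[0,-0.88,0],"fingers":1}])

```text
clock: 12.98
tcp_pos: [0.5297, -0.041, 0.2098]
orientation: [-0.002, 0.039, 0.999, -0.0]
wrist_force: [0.3, 0.2, -0.5]
finger_gap: 0.0094
grip_force: 60.9
```

Request:
carry_out(series=[{"delta_rot":[0,0,-0.22],"travel":[0,-0.88,0],"fingers":1},{"delta_rot":[0,0,-0.22],"travel":[0,-0.88,0],"fingers":1},{"delta_rot":[0,0,-0.22],"travel":[0,-0.88,0],"fingers":1},{"delta_rot":[0,0,-0.22],"travel":[0,-0.88,0],"fingers":1},{"delta_rot":[0,0,-0.22],"travel":[0,-0.88,0],"fingers":1}])

```text
clock: 13.6
tcp_pos: [0.5299, -0.1506, 0.2101]
orientation: [-0.001, 0.094, 0.996, 0.0]
wrist_force: [-0.3, 0.5, -1.2]
finger_gap: 0.0089
grip_force: 60.9
```

Request:
carry_out(series=[{"delta_rot":[0,0,-0.22],"travel":[0,-0.88,0],"fingers":1},{"delta_rot":[0,0,0],"travel":[0,0,-0.8],"fingers":1},{"delta_rot":[0,0,0],"travel":[0,0,0],"fingers":1}])

```text
clock: 13.98
tcp_pos: [0.5302, -0.1713, 0.1896]
orientation: [-0.002, 0.104, 0.995, 0.001]
wrist_force: [-0.5, 0.4, -0.9]
finger_gap: 0.0091
grip_force: 61.0
```

Run:
```python
from h import *
np.set_printoptions(precision=4,suppress=True)
s=env.get_state(); q=s["orientation"];print(s["clock"],s["tcp_pos"],2*np.arctan2(q[2],q[1]),q,s["finger_gap"],s["grip_force"],s["wrist_force"],s["ft_torque"],s["joint_pos"])
c=env.read_camera("side");k=[.5299,-.1712]
for p in ([*k,.1],[*k,s["tcp_pos"][2]+.019-.079],[*s["tcp_pos"][:2],s["tcp_pos"][2]+.019-.079],[*s["tcp_pos"][:2],s["tcp_pos"][2]+.019-.041]): print("px",(np.array(proj(c,p))-[335,135])*8)
im=c["color"][135:210,335:435,::-1]
cv2.imwrite("pics/f.png",cv2.resize(im,None,fx=8,fy=8,interpolation=cv2.INTER_CUBIC))
```

```text
13.975 [ 0.5302 -0.1713  0.1896] 2.932287063814234 [-0.0018  0.1045  0.9945  0.0006] 0.009057907712061263 60.964365005493164 [-0.5451  0.4052 -0.927 ] [-0.0252 -0.0156  0.0058] [-0.4566  0.297  -0.079   1.1986 -0.     -0.2473]
px [156.4313 336.4585]
px [168.9563 265.3088]
px [168.509  264.7127]
px [185.3456 168.9853]
```

View pics/f.png

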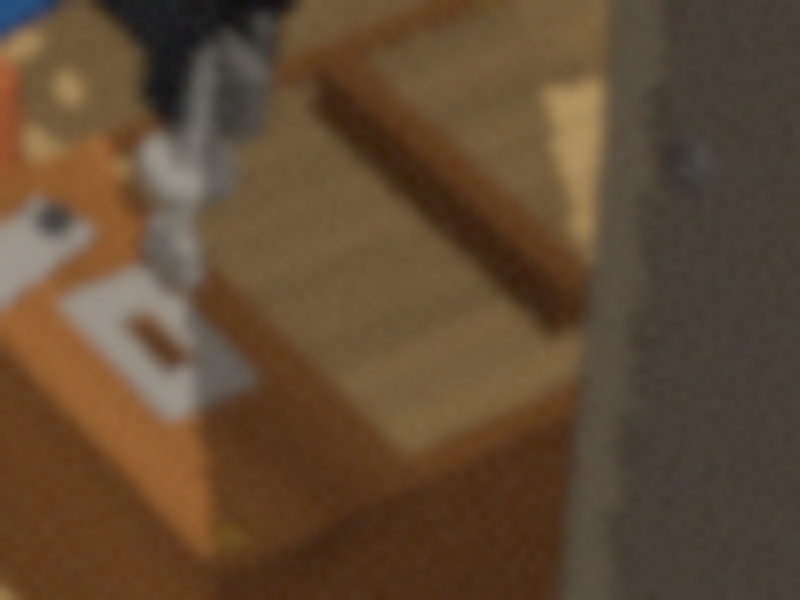

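The bit tip is at crop (172,275), above the slot at (158,341). Both are offset about the same from the predictions, so the alignment is good. I lower it.

Request:
carry_out(series=[{"delta_rot":[0,0,0],"travel":[0,0,-0.6],"fingers":1},{"delta_rot":[0,0,0],"travel":[0,0,-0.5],"fingers":1},{"delta_rot":[0,0,0],"travel":[0,0,-0.15],"fingers":1},{"delta_rot":[0,0,0],"travel":[0,0,-0.1],"fingers":1},{"delta_rot":[0,0,0],"travel":[0,0,-0.1],"fingers":1}])

```text
clock: 14.65
tcp_pos: [0.5319, -0.1709, 0.1552]
orientation: [0.0, 0.104, 0.995, -0.0]
wrist_force: [-0.2, -0.3, -1.1]
finger_gap: 0.0089
grip_force: 61.0
```

Request:
carry_out(series=[{"delta_rot":[0,0,0],"travel":[0,0,-0.2],"fingers":1},{"delta_rot":[0,0,0],"travel":[0,0,-0.2],"fingers":1},{"delta_rot":[0,0,0],"travel":[0,0,-0.2],"fingers":1},{"delta_rot":[0,0,0],"travel":[0,0,-0.2],"fingers":1}])

```text
clock: 15.15
tcp_pos: [0.5316, -0.1708, 0.1347]
orientation: [-0.0, 0.104, 0.995, 0.0]
wrist_force: [0.5, -0.2, -1.2]
finger_gap: 0.0089
grip_force: 61.0
```

Request:
carry_out(series=[{"delta_rot":[0,0,0],"travel":[0,0,-0.2],"fingers":1},{"delta_rot":[0,0,0],"travel":[0,0,-0.15],"fingers":1},{"delta_rot":[0,0,0],"travel":[0,0,-0.1],"fingers":1},{"delta_rot":[0,0,0],"travel":[0,0,-0.06],"fingers":1},{"delta_rot":[0,0,0],"travel":[0,0,0],"fingers":1}])

```text
clock: 15.78
tcp_pos: [0.5317, -0.1709, 0.1224]
orientation: [0.0, 0.104, 0.995, -0.0]
wrist_force: [0.9, 0.2, -0.4]
finger_gap: 0.0089
grip_force: 61.1
```

Request:
carry_out(series=[{"delta_rot":[0,0,0],"travel":[0,0,-0.04],"fingers":1},{"delta_rot":[0,0,0],"travel":[0,0,-0.02],"fingers":1},{"delta_rot":[0,0,0],"travel":[0,0,0],"fingers":1}])

```text
clock: 16.15
tcp_pos: [0.5318, -0.1709, 0.1222]
orientation: [0.001, 0.104, 0.995, -0.0]
wrist_force: [-2.4, 0.8, 6.9]
finger_gap: 0.0091
grip_force: 62.2
```

Collar is seated (6.9 N up). Turning clockwise.

Request:
carry_out(series=[{"delta_rot":[0,0,-0.8],"travel":[0,0,0],"fingers":1},{"delta_rot":[0,0,-0.8],"travel":[0,0,0],"fingers":1},{"delta_rot":[0,0,-0.8],"travel":[0,0,0],"fingers":1},{"delta_rot":[0,0,-0.8],"travel":[0,0,0],"fingers":1},{"delta_rot":[0,0,-0.8],"travel":[0,0,0],"fingers":1}])

```text
clock: 16.77
tcp_pos: [0.5321, -0.1715, 0.1222]
orientation: [0.001, 0.3, 0.954, -0.001]
wrist_force: [-1.8, -0.8, 5.1]
finger_gap: 0.009
grip_force: 62.0
```

```bash
cat >> h.py <<'E'
def st():
    np.set_printoptions(precision=4,suppress=True)
    s=env.get_state(); q=s["orientation"];print(s["clock"],s["tcp_pos"],2*np.arctan2(q[2],q[1]),s["finger_gap"],s["grip_force"],s["wrist_force"],s["ft_torque"])
E
python3 -c "from h import *;st()"
```

```text
16.775 [ 0.5321 -0.1715  0.1222] 2.5312505775983327 0.009009898870377779 62.043673396110535 [-1.8376 -0.8091  5.0758] [-0.2268  0.5171  0.0869]
```

Request:
carry_out(series=[{"delta_rot":[0,0,-0.9],"travel":[0,0,0],"fingers":1},{"delta_rot":[0,0,-0.9],"travel":[0,0,0],"fingers":1},{"delta_rot":[0,0,-0.9],"travel":[0,0,0],"fingers":1},{"delta_rot":[0,0,-0.9],"travel":[0,0,0],"fingers":1},{"delta_rot":[0,0,-0.9],"travel":[0,0,0],"fingers":1}])

```text
clock: 17.4
tcp_pos: [0.5317, -0.1717, 0.1221]
orientation: [0.001, 0.506, 0.863, -0.001]
wrist_force: [-3.1, -2.1, 6.5]
finger_gap: 0.0092
grip_force: 62.2
```

Request:
carry_out(series=[{"delta_rot":[0,0,-0.9],"travel":[0,0,0],"fingers":1},{"delta_rot":[0,0,-0.9],"travel":[0,0,0],"fingers":1},{"delta_rot":[0,0,-0.9],"travel":[0,0,0],"fingers":1},{"delta_rot":[0,0,-0.9],"travel":[0,0,0],"fingers":1},{"delta_rot":[0,0,-0.9],"travel":[0,0,0],"fingers":1}])

```text
clock: 18.02
tcp_pos: [0.5313, -0.1715, 0.1221]
orientation: [0.001, 0.686, 0.728, -0.001]
wrist_force: [-2.6, 0.1, 7.6]
finger_gap: 0.0089
grip_force: 62.6
```

```bash
python3 -c "from h import *;st()"
```

```text
18.025 [ 0.5313 -0.1715  0.1221] 1.6308795579163973 0.00885233527635783 62.56741672754288 [-2.6188  0.1083  7.5564] [-0.3165  0.9978  0.1747]
```

Request:
carry_out(series=[{"delta_rot":[0,0,-0.6],"travel":[0,0,0],"fingers":1},{"delta_rot":[0,0,-0.6],"travel":[0,0,0],"fingers":1},{"delta_rot":[0,0,-0.6],"travel":[0,0,0],"fingers":1},{"delta_rot":[0,0,-0.4],"travel":[0,0,0],"fingers":1},{"delta_rot":[0,0,0],"travel":[0,0,0],"fingers":1}])

```text
clock: 18.65
tcp_pos: [0.531, -0.1714, 0.1221]
orientation: [0.001, 0.761, 0.649, -0.001]
wrist_force: [-3.8, -0.8, 7.9]
finger_gap: 0.0091
grip_force: 62.4
```

```bash
python3 -c "from h import *;st()"
```

```text
18.65 [ 0.531  -0.1714  0.1221] 1.4132425257698356 0.009050482475775366 62.3873707652092 [-3.8499 -0.8098  7.897 ] [-0.1482  1.2031  0.018 ]
```

Request:
carry_out(series=[{"delta_rot":[0,0,-0.5],"travel":[0,0,0],"fingers":1},{"delta_rot":[0,0,-0.5],"travel":[0,0,0],"fingers":1},{"delta_rot":[0,0,0],"travel":[0,0,0],"fingers":1}])

```text
clock: 19.02
tcp_pos: [0.5309, -0.1713, 0.1221]
orientation: [0.0, 0.792, 0.611, -0.001]
wrist_force: [-5.0, 0.6, 8.4]
finger_gap: 0.0087
grip_force: 63.3
```

```bash
python3 -c "from h import *;st()"
```

```text
19.025 [ 0.5309 -0.1713  0.1221] 1.3136674417102483 0.00870752010989185 63.29603523015976 [-4.9544  0.6151  8.4177] [-0.1874  1.2277  0.2447]
```

The stop is felt (torque rising at 1.62 rad). I release the key and lift.

Request:
carry_out(series=[{"delta_rot":[0,0,0],"travel":[0,0,0],"fingers":0.5},{"delta_rot":[0,0,0],"travel":[0,0,0],"fingers":0.2},{"delta_rot":[0,0,0],"travel":[0,0,0],"fingers":0.2},{"delta_rot":[0,0,0],"travel":[0,0,0.3],"fingers":0.2},{"delta_rot":[0,0,0],"travel":[0,0,0.6],"fingers":0.2}])

```text
clock: 19.65
tcp_pos: [0.5312, -0.1706, 0.1436]
orientation: [-0.001, 0.792, 0.611, -0.0]
wrist_force: [0.7, 0.5, 0.7]
finger_gap: 0.0341
grip_force: 0.0
```

Request:
carry_out(series=[{"delta_rot":[0,0,0],"travel":[0,0,1],"fingers":0.2},{"delta_rot":[0,0,0],"travel":[0,0,1],"fingers":0.2},{"delta_rot":[0,0,0],"travel":[0,0,1],"fingers":0.2},{"delta_rot":[0,0,0],"travel":[-0.155,-0.685,0],"fingers":0.5},{"delta_rot":[0,0,0],"travel":[-0.155,-0.685,0],"fingers":1}])

```text
clock: 20.27
tcp_pos: [0.5236, -0.2061, 0.2183]
orientation: [0.0, 0.792, 0.611, -0.0]
wrist_force: [0.9, -0.1, -0.4]
finger_gap: 0.0042
grip_force: 0.0
```

Request:
carry_out(series=[{"delta_rot":[0,0,0.2],"travel":[-0.155,-0.685,0],"fingers":1},{"delta_rot":[0,0,0.2],"travel":[-0.155,-0.685,0],"fingers":1},{"delta_rot":[0,0,0],"travel":[0,0,-0.5],"fingers":1},{"delta_rot":[0,0,0],"travel":[0,0,-0.5],"fingers":1},{"delta_rot":[0,0,0],"travel":[0,0,0],"fingers":1}])

```text
clock: 20.9
tcp_pos: [0.5149, -0.2382, 0.1911]
orientation: [-0.002, 0.779, 0.626, -0.001]
wrist_force: [0.8, -0.2, -0.5]
finger_gap: -0.0002
grip_force: 0.0
```

Run:
```python
from h import *
st()
c=env.read_camera("top")["color"][:,:,::-1]; d=env.read_camera("side")["color"][:,:,::-1]
f=lambda im,x,y,w,h,k:cv2.resize(im[y:y+h,x:x+w],None,fx=k,fy=k,interpolation=cv2.INTER_CUBIC)
cv2.imwrite("pics/g.png",np.hstack([f(c,315,175,66,100,6),f(d,325,125,66,100,6)]))
```

```text
20.9 [ 0.5149 -0.2382  0.1911] 1.354022005254818 -0.00015070690209824662 0.0 [ 0.8189 -0.1802 -0.5172] [ 0.0376 -0.0236 -0.0343]
```

View pics/g.png

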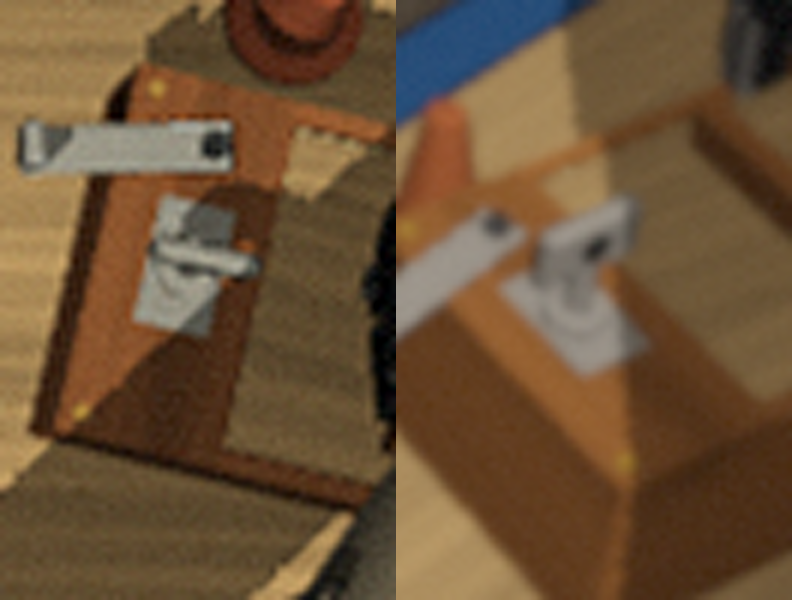

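The key stands upright in the lock, bow turned about 1.5–1.6 rad (top crop (155,243) to (258,268)), and the cover is clear. Next I lower the fingers and push the batten.

Request:
carry_out(series=[{"delta_rot":[0,0,0],"travel":[0,0,-1],"fingers":1},{"delta_rot":[0,0,0],"travel":[0,0,-1],"fingers":1},{"delta_rot":[0,0,0],"travel":[0,0,-0.8],"fingers":1},{"delta_rot":[0,0,0],"travel":[0,0,-0.48],"fingers":1},{"delta_rot":[0,0,0],"travel":[-0.08,-0.39,0],"fingers":1}])

```text
clock: 21.62
tcp_pos: [0.5139, -0.2485, 0.1109]
orientation: [-0.001, 0.779, 0.627, -0.0]
wrist_force: [-0.1, 0.6, -0.3]
finger_gap: -0.0002
grip_force: 0.0
```

Request:
carry_out(series=[{"delta_rot":[0,0,0],"travel":[-0.08,-0.39,0],"fingers":1},{"delta_rot":[0,0,0],"travel":[-0.08,-0.39,0],"fingers":1},{"delta_rot":[0,0,0],"travel":[-0.08,-0.39,0],"fingers":1},{"delta_rot":[0,0,0],"travel":[-0.08,-0.39,0],"fingers":1},{"delta_rot":[0,0,0],"travel":[-0.08,-0.39,0],"fingers":1}])

```text
clock: 22.25
tcp_pos: [0.504, -0.2986, 0.1115]
orientation: [0.0, 0.78, 0.626, 0.0]
wrist_force: [0.4, 1.4, 1.5]
finger_gap: 0.0001
grip_force: 0.9
```

Request:
carry_out(series=[{"delta_rot":[0,0,0],"travel":[-0.08,-0.39,0],"fingers":1},{"delta_rot":[0,0,0],"travel":[-0.08,-0.39,0],"fingers":1},{"delta_rot":[0,0,0],"travel":[-0.08,-0.39,0],"fingers":1},{"delta_rot":[0,0,0],"travel":[-0.08,-0.39,0],"fingers":1},{"delta_rot":[0,0,0],"travel":[-0.08,-0.39,0],"fingers":1}])

```text
clock: 22.88
tcp_pos: [0.4936, -0.347, 0.1111]
orientation: [-0.0, 0.78, 0.626, -0.0]
wrist_force: [-0.8, 1.9, -0.1]
finger_gap: 0.0
grip_force: 0.9
```

Request:
carry_out(series=[{"delta_rot":[0,0,0],"travel":[-0.06,-0.29,0],"fingers":1},{"delta_rot":[0,0,0],"travel":[-0.03,-0.15,0],"fingers":1},{"delta_rot":[0,0,0],"travel":[-0.03,-0.15,0],"fingers":1},{"delta_rot":[0,0,0],"travel":[0,0,0],"fingers":1}])

```text
clock: 23.38
tcp_pos: [0.4914, -0.362, 0.1115]
orientation: [0.001, 0.78, 0.626, -0.0]
wrist_force: [-0.8, -0.2, 0.1]
finger_gap: 0.0001
grip_force: 0.0
```

Request:
carry_out(series=[{"delta_rot":[0,0,0],"travel":[-0.03,-0.15,0],"fingers":1},{"delta_rot":[0,0,0],"travel":[-0.03,-0.15,0],"fingers":1},{"delta_rot":[0,0,0],"travel":[0,0,0],"fingers":1}])

```text
clock: 23.75
tcp_pos: [0.4899, -0.3686, 0.1115]
orientation: [-0.0, 0.779, 0.626, 0.001]
wrist_force: [0.8, 3.4, 0.2]
finger_gap: -0.0
grip_force: 1.8
```

Request:
carry_out(series=[{"delta_rot":[0,0,0],"travel":[-0.02,-0.08,0],"fingers":1},{"delta_rot":[0,0,0],"travel":[0,-0.04,0],"fingers":1},{"delta_rot":[0,0,0],"travel":[0,0,0],"fingers":1}])

```text
clock: 24.12
tcp_pos: [0.4898, -0.3687, 0.1114]
orientation: [-0.002, 0.779, 0.627, 0.002]
wrist_force: [2.9, 10.6, 4.2]
finger_gap: 0.0002
grip_force: 5.8
```

The lid is at its stop: force rises with no further travel. I back off and lift away.

Request:
carry_out(series=[{"delta_rot":[0,0,0],"travel":[0.08,0.4,0],"fingers":1},{"delta_rot":[0,0,0],"travel":[0,0,0.8],"fingers":1},{"delta_rot":[0,0,0],"travel":[0,0,1],"fingers":1},{"delta_rot":[0,0,0],"travel":[0,0,1],"fingers":1},{"delta_rot":[0,0,0],"travel":[0,0,1],"fingers":1}])

```text
clock: 24.75
tcp_pos: [0.4911, -0.3625, 0.2073]
orientation: [0.001, 0.78, 0.626, -0.001]
wrist_force: [0.1, -0.5, -0.2]
finger_gap: 0.0004
grip_force: 0.0
```

Request:
carry_out(series=[{"delta_rot":[0,0,0],"travel":[-1,0,0],"fingers":1},{"delta_rot":[0,0,0],"travel":[-1,0,0],"fingers":1},{"delta_rot":[0,0,0],"travel":[-1,-0.5,0],"fingers":1},{"delta_rot":[0,0,0],"travel":[-1,-0.5,0],"fingers":1},{"delta_rot":[0,0,0],"travel":[0,0,0],"fingers":1}])

```text
clock: 25.38
tcp_pos: [0.3898, -0.3881, 0.2067]
orientation: [0.001, 0.78, 0.625, -0.001]
wrist_force: [0.2, 0.5, 0.4]
finger_gap: 0.0
grip_force: 0.0
```

Run:
```python
from h import *
st()
c=env.read_camera("top")["color"][:,:,::-1]
cv2.imwrite("pics/i.png",cv2.resize(c[170:270,310:440],None,fx=6,fy=6,interpolation=cv2.INTER_CUBIC))
```

```text
25.375 [ 0.3898 -0.3881  0.2067] 1.350834775282343 4.372676108904179e-05 0.0 [0.2391 0.4825 0.384 ] [ 0.0127 -0.0391  0.0309]
```

View pics/i.png

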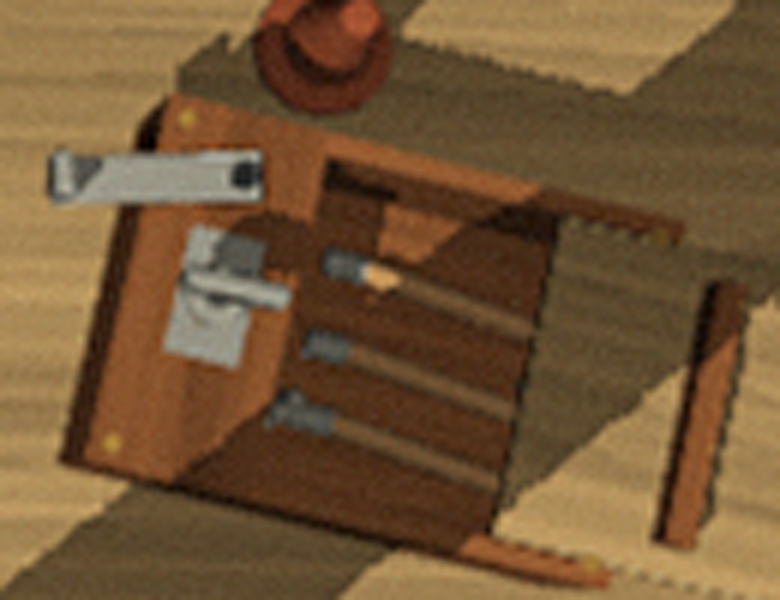

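The lid is fully open (its edge runs from crop (555,220) to (495,530), with the chisels visible inside). The key is still in the lock, and the robot is clear of everything.

```bash
python3 -c "from h import *;print(env.hand_in())"
```

```text
the job is handed in; nothing more can be done
None
```

The job is handed in (no verdict came back): the key was pushed home, turned to its stop and left upright in the lock, and the lid is slid to its stop.

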